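# Set the sprung length gauge for the next stretcher bars

### The job

Set the sprung length gauge on the painting table for cutting the next canvas stretcher bars: swing the catch knob under its deck fully over to free the tongue, then draw the tongue out by its upright plate until the rider it pushes ahead has its pointer in line with the index fin. Then let the tongue run back gently, fully home, so that only the rider stays at the index. Do not touch the rider or shift the index, do not let the tongue snap back, and leave the paint bottle, jar and wash tub standing where they are.

Things in the scene. Friction and masses are not known exactly. Their poses are not given: they have to be found in the camera images.
- gauge: The gauge, screwed to the table: aluminium deck, gauge x = -275 to +130 mm, 80 mm wide (y), top 48 mm above the table, on two feet. Origin on the table under the deck. x = direction in which the tongue is pulled out, y = side where the catch arm sticks out, z up. The grey spring case (64 mm wide) covers x = -275 to -140, its top 103 mm above the table.
- pull_plate (a point): Centre of the tongue's upright steel pull plate: 8 mm thick (gauge x), 60 wide, 50 to 116 mm above the table (this point is 89 up). Home: gauge x = -60, y = 0, leaving 76 mm of free space back to the case, crossed only by the 22 mm wide blade, top 55 mm above the table. Shut fingers lowered there, clear of the blade, can draw the plate out by its rear face.
- tongue (a joint): How far the tongue is drawn out, m: 0 home, 0.135 at its stop. A spring draws it home: 3 N at home, rising by 50 N/m, plus drag of 6 N per m/s, and about 2 N to push the rider. Let go far out it snaps home at over 0.5 m/s. While the catch is closed it gives only about 4 mm, then stops hard.
- rider_pointer (a point): Side pointer (5 mm thick along gauge x, at gauge y = -52, 79 mm above the table) of the black rider, a 24 x 44 x 36 mm block on the deck ahead of the pull plate, top 86 mm above the table. The plate pushes the block: touching, the pointer is 16 mm ahead of the plate's centre. The rider stays by friction (2 N) where it is left; the tongue does not pull it back.
- rider (a joint): How far the rider has been moved along gauge x, m (equal to the tongue's value while the plate pushes it).
- index_fin (a point): Centre of the index: an upright dark steel fin (5 mm along gauge x, 12 along y, top 108 mm above the table) on a stiff clip on the deck's edge at gauge y = -68 mm; it marks the length wanted. Its axes are the gauge's. The pointer passes beside it with 2 mm to spare: in line means the same gauge x.
- catch_post (a point): Middle of the upright black post (20 mm diameter, from 18 to 73 mm above the table; this point is 45 mm up) at the end of the catch knob's arm, 105 mm from the pivot. The arm (14 mm wide, 18 to 26 mm above the table) reaches out from under the deck on the gauge's +y side.
- catch_pivot (a point): Pivot of the catch knob on the underside of the deck, at gauge x = -78, y = 0; vertical axis. This point is 36 mm above the table.
- catch (a joint): Angle of the catch knob, rad: 0 closed (arm 55 degrees from gauge x towards gauge y), 1.2 fully open at its stop, turning counter-clockwise seen from above, so the post moves towards the spring case. It has friction (about 1.5 N at the post) and stays where it is left. Fully over is 1.0 or more.
- paint_bottle: Bystander: paint bottle, 68 mm diameter, 170 mm tall; origin at its base.
- paint_jar: Bystander: paint jar, 66 mm diameter, 85 mm tall; origin at its base.
- wash_tub: Bystander: open brush wash tub, 100 mm diameter, 80 mm tall; origin at its base.

How it is judged:
On the way, in this order (a step that is already met when the one before it is completed fails the run):
1. the catch knob is swung fully over (value of joint catch above 1 rad), for 0.1 s.
2. the rider is brought to the index with the tongue drawn out (x of rider_pointer in the frame of index_fin between -0.005 and 0.005 m and value of joint tongue above 0.03 m), for 0.1 s.
At the end, for the whole second after the job is handed in: The rider's pointer stands within 5 mm of the index fin along the gauge, the tongue is home (under 5 mm out), the catch knob is still open (over 1.0 rad) and the index is within 5 mm of where it was (x of rider_pointer in the frame of index_fin between -0.005 and 0.005 m and value of joint tongue below 0.005 m and value of joint catch above 1 rad and distance of index_fin from where it was at the start of the episode below 0.005 m); the robot touches nothing.
It fails at once if the robot touches the rider (over 1 N) (contact force between any of the fingers, the arm and rider above 1 N).
It fails at once if the tongue snaps back (faster than 0.5 m/s) (velocity of joint tongue below -0.5 m/s).
It fails at once if the index is shifted by more than 5 mm (distance of index_fin from where it was at the start of the episode above 0.005 m).
It fails at once if the paint bottle, jar or wash tub is shoved (over 30 mm) or knocked over (distance of any of paint_bottle, paint_jar, wash_tub from where it was at the start of the episode above 0.03 m or angle between any of paint_bottle, paint_jar, wash_tub's own z axis and vertical above 0.35 rad).
It also fails if it takes over 50 s, if anything falls off the work surface, if the arm or the gripper's body presses on something with over 40 N, if the wrist force passes 120 N, or if a joint passes its speed limit or range.

### The arm

A 6-joint arm with a two-finger parallel gripper is mounted at the origin on the work surface. World frame = base frame: x ahead of the robot, y to its left, z up, the work surface at z = 0. Lengths are in m, angles in rad, forces in N, time in s.
With the tool pointing down it reaches from about 0.35 to 0.775 m from the base axis. Payload 7.3 kg.
Tool frame: the origin (TCP) lies where the fingers leave the gripper's body, on its centre line; the fingertips stand 66 mm ahead of it and the grasp point (between the pads) lies robot.grip_point_offset ahead of it (robot.grip_point_offset is the distance from the TCP to the grasp point, in m); z points along the fingers, y is the line along which they close (so a half turn about z gives the same grasp; the last joint's range is limited). The gripper opens to 92 mm and grips with 3 to 60 N. Pads are 19 mm wide; open, the fingers measure 130 mm over their backs; the gripper's body (75 mm by 190 mm) begins 47 mm behind the grasp point.
Start: joints at [1.187, 0.342, 1.524, -0, 1.275, -0.146], TCP at [0.124, 0.51, 0.292] pointing down, gripper open.
Joint ranges: [-2.53, 2.53], [-0.77, 2.02], [0.04, 2.7], [-1, 4.14], [0.28, 2.66], [-3.11, 3.11]. Speed limits (rad/s): [2.57, 2.57, 3.14, 3.14, 3.14, 3.14].

### API

Orientations are given as a rotation vector (axis times angle).
In Python, from station import robot, vision, order gives the robot as it stands. The module is installed in compiled form; this text tells all that it offers.
- The arm moves only by the tool servo_tool, never from a script. Its argument "moves" is a list of rows, each a list of 5 numbers: the shift along the world's x, y, z in mm, then the turn about the world's z in degrees, then the opening, from 0 (shut) to 1 (fully open). In form: [[tx, ty, tz, spin, grip], ...]. A call has 1 to 8 rows; each row is the pose to reach, as a shift and turn from the pose commanded when the call began; what a row does not reach only later rows make up. A row lasts 1/10 s, in which the tool goes at most 50 mm and 8.59 degrees, less where a joint would pass 70% of its speed; a pose out of reach is approached as far as the arm can. A call with a gripper value outside its range is refused whole. The fingers move at their own pace and stop on an object; "force" is the grip in N (left out, the last holds). Time passes only in rows, so rows that repeat a pose let the fingers close. It gives the time, the measured TCP pose, the force, the opening and the grip force at its end, in the units of the state.
- robot.state(): the state, without advancing time (a new reading comes with each control period).
- vision.get_image(name): name is "scene" or "top" or "wrist"; returns a dict with "color" (384x512x3 uint8, red, green, blue), "z_map" (384x512 float32, m along the optical axis (not along the pixel's ray), 0 where there is no reading), "fx", "fy", "cx", "cy" (pixels), "rvec" (rotation vector, rad) and "tvec" (3), from world to camera coordinates, as OpenCV has them. Camera axes: x right, y down, z forward; pixel columns grow to the right and rows downward; lengths in m; the calibration is good to about 2 mm. The wrist camera is an equidistant fisheye: a pixel r from the principal point sees the ray r / f radians off the axis. A picture is of the moment at which its call begins.
- order.sign_off(): hands the job in; it is judged then, once.
The state is a dict: "t": time; "qpos": joint angles; "joint_velocities": joint speeds; "joint_torque": joint torques, N m; "ee_pos": TCP position; "tcp_rot": TCP orientation; "contact_force": force on the tool from outside, world axes, zero at the start; "torque": the same for the moment, N m; "width": finger opening in m; "finger_force": force on a finger pad.
Only numpy, scipy, OpenCV 4.12 (cv2) and the standard library are available. Lean on these libraries where they do the work, as an engineer would, in place of code of your own. Each camera call takes 0.05 s, during which the arm holds its last target. There are 200 camera calls.

## Working session

There is one attempt and no reset: what is moved stays moved. The work goes in short steps, Python scripts to look and compute and a tool call to move; the robot and the scene stay as the last step left them, time stands still between calls to the robot, and variables do not carry over. Pictures are saved under pics/ and viewed, at most 10 in all, crops included, and the job is handed in when it is done.

Besides the shell and the picture viewer there is one more tool, called after "Emit:" as name([rows], argument=value, ...), one row to a line, values as JSON. servo_tool: Moves the arm, as the interface text tells. Its arguments: {"type":"object","properties":{"moves":{"type":"array"},"force":{"type":"number"}},"required":["moves"]}

```bash
mkdir -p pics
cat > h.py <<'E'
import numpy as np, cv2
from station import robot, vision, order
def cam(n):
    d=vision.get_image(n); d['R']=cv2.Rodrigues(np.array(d['rvec'],float))[0]; d['t']=np.array(d['tvec'],float).ravel(); return d
def cloud(d):
    z=d['z_map']; v,u=np.mgrid[:z.shape[0],:z.shape[1]]
    p=np.stack([(u-d['cx'])/d['fx']*z,(v-d['cy'])/d['fy']*z,z],-1)
    return (p-d['t'])@d['R']
def ray(d,u,v,h):
    r=d['R'].T@np.array([(u-d['cx'])/d['fx'],(v-d['cy'])/d['fy'],1]); o=-d['R'].T@d['t']
    return o+r*(h-o[2])/r[2]
def save(d,n): cv2.imwrite(f'pics/{n}.png',d['color'][:,:,::-1])
E
python3 - <<'E'
from h import *
import pickle
for n in('top','scene'):
    d=cam(n); save(d,n+'0'); pickle.dump(d,open(n+'0.pkl','wb')); print(n,-d['R'].T@d['t'],d['fx'])
s=robot.state(); print(s['ee_pos'],s['tcp_rot'],s['t'],s['width'],s['contact_force'],robot.grip_point_offset)
E
```

```text
top [0.48034147 0.05341507 0.99834725] 436.16227316133813
scene [ 0.91043182 -0.33681745  0.82029996] 356.94348218985067
[0.1235628  0.50997922 0.2916267 ] [-3.72651941e-01 -3.11906923e+00  2.05624927e-03] 0.1 0.09144714630401171 [-0.901622    0.01624     0.12192136] 0.0467
```

View pics/top0.png

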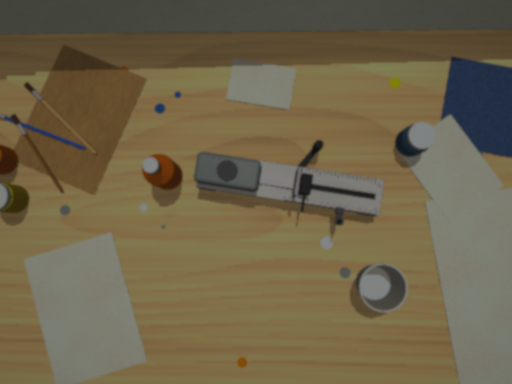

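View pics/scene0.png

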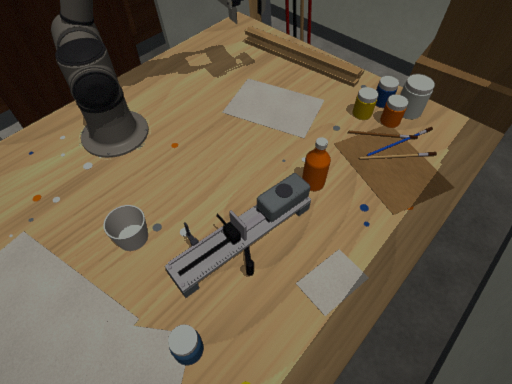

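The top view shows the case at about (228,172), plate at (296,183), rider at (306,185), pointer tip at (303,208), fin at (339,215) and catch post at (319,146). The bottle is at (160,170), the jar at (415,140) and the tub at (382,288). Next I measure these.

Run:
```python
from h import *
import pickle
d=pickle.load(open('top0.pkl','rb')); P=cloud(d)
for u,v in[(30,300),(256,192),(228,172),(296,183),(306,185),(339,215),(319,146),(150,165),(424,133),(382,270)]: print(u,v,P[v,u].round(4))
z=P[...,2]; box=np.zeros(z.shape,bool); box[140:230,190:390]=1
# case: top z~.103
c=box&(abs(z-.103)<.008); c[:,265:]=0
m=c.astype(np.uint8); pts=P[c][:,:2].astype(np.float32); print('case',cv2.minAreaRect(pts),c.sum(),z[c].mean())
k=box&(abs(z-.048)<.006); pts=P[k]; print('deck',cv2.minAreaRect(pts[:,:2].astype(np.float32)),k.sum())
big=cv2.resize(d['color'][130:240,185:395,::-1],None,fx=3.8,fy=3.8,interpolation=cv2.INTER_CUBIC)
cv2.imwrite('pics/crop.png',cv2.convertScaleAbs(big,alpha=1.6))
s=pickle.load(open('scene0.pkl','rb'))
big=cv2.resize(s['color'][165:300,155:320,::-1],None,fx=4.4,fy=4.4,interpolation=cv2.INTER_CUBIC)
cv2.imwrite('pics/crops.png',cv2.convertScaleAbs(big,alpha=1.6))
```

```text
30 300 [0.3189 0.574  0.0037]
256 192 [0.5599 0.0614 0.0506]
228 172 [0.5971 0.1189 0.1035]
296 183 [ 0.5726 -0.0203  0.1162]
306 185 [ 0.5711 -0.0433  0.0903]
339 215 [ 0.5095 -0.1161  0.0602]
319 146 [ 0.657  -0.074   0.0711]
150 165 [0.6023 0.2646 0.1703]
424 133 [ 0.6814 -0.2931  0.0847]
382 270 [ 0.3887 -0.2191  0.0067]
case ((0.6000810861587524, 0.12134388834238052), (0.13412341475486755, 0.0634562149643898), 80.44080352783203) 1840 0.10061253652315058
deck ((0.6018648743629456, -0.017523810267448425), (0.4043921232223511, 0.14034131169319153), 78.80546569824219) 3796
```

View pics/crop.png

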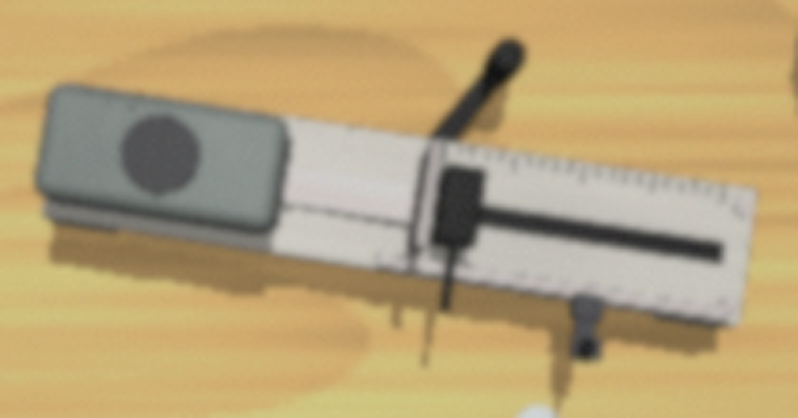

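View pics/crops.png

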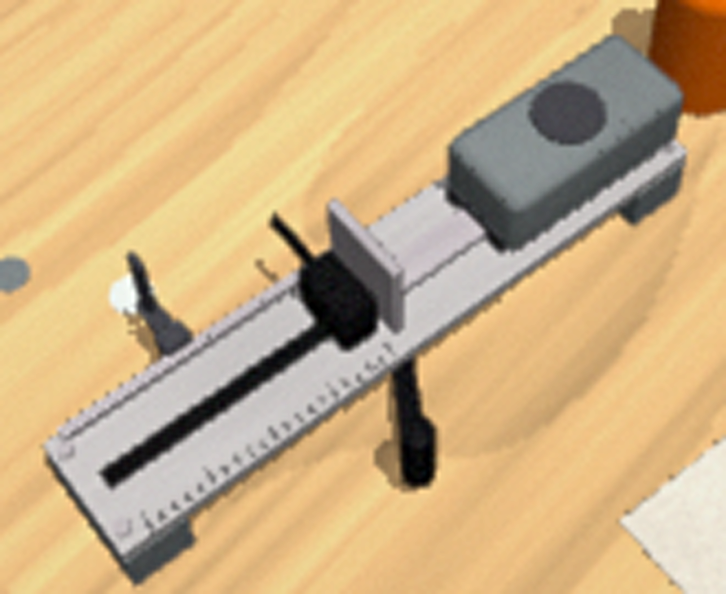

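```bash
cat >> h.py <<'E'
def frame(): 
    import json; j=json.load(open('g.json')); return np.array(j['o']),np.array(j['ex']),np.array(j['ey'])
def G(p):
    o,ex,ey=frame(); q=np.array(p)[...,:2]-o; return np.stack([q@ex,q@ey],-1)*1000
E
python3 - <<'E'
from h import *
import pickle,json
d=pickle.load(open('top0.pkl','rb'))
r=lambda a,b,h: ray(d,185+(a+.5)/3.8-.5,130+(b+.5)/3.8-.5,h)[:2]
A=r(757,187,.048);B=r(738,325,.048);print('end width',np.linalg.norm(A-B))
end=(A+B)/2
C=[r(*c,.103) for c in((48,88),(286,122),(276,228),(38,192))]
cc=np.mean(C,0); P=cloud(d);print(cc,'case L,W',np.linalg.norm(C[0]-C[1]),np.linalg.norm(C[1]-C[2]))
v=end-cc; print('dist (337.5)',np.linalg.norm(v)); ex=v/np.linalg.norm(v); ey=np.array([-ex[1],ex[0]])
o=(end-.130*ex+cc+.2075*ex)/2
json.dump(dict(o=list(o),ex=list(ex),ey=list(ey)),open('g.json','w'))
print('o',o,'ex',ex,'yaw',np.degrees(np.arctan2(ex[1],ex[0])))
print('fin',G(r(586,347,.108)),'ptr',G(r(445,306,.079)),G(r(450,262,.079)),'post',G(r(510,53,.073)),'expected',-78+105*np.cos(np.radians(55)),105*np.sin(np.radians(55)))
print('plate top',G(r(438,145,.116)),G(r(413,270,.116)))
img=d['color'].astype(int)
# depth-based
z=P[...,2]; b=np.zeros(z.shape,bool); b[140:230,190:390]=1
m=b&(z>.106)&(z<.125); g=G(P[m]); print('plate z-mask',m.sum(),g.min(0),g.max(0),np.median(g,0))
for n,(u,v,h) in dict(bottle=(150,165,.17),jar=(424,133,.085)).items(): print(n,ray(d,u,v,h),G(ray(d,u,v,h)))
s=pickle.load(open('scene0.pkl','rb'))
r2=lambda a,b,h: ray(s,155+(a+.5)/4.4-.5,165+(b+.5)/4.4-.5,h)
print('scene fin',G(r2(133,256,.108)),'ptr tip',G(r2(276,218,.079)),'post top',G(r2(418,425,.073)),'plate corners',G(r2(332,202,.116)),G(r2(404,266,.116)),'deck corners',G(r2(46,450,.048)),G(r2(125,553,.048)))
def T(p): o,ex,ey=frame(); return o+ex*p[0]/1000+ey*p[1]/1000
for n,p in dict(post=(-18,86),pivot=(-78,0),opn=(-78+105*np.cos(np.radians(55)+1.2),105*np.sin(np.radians(55)+1.2)),rear=(-100,0)).items(): print(n,p,T(p))
E
```

```text
end width 0.07999514106757932
[0.59915343 0.12063832] case L,W 0.13182618126666992 0.05828984977905598
dist (337.5) 0.33487121319143326
o [ 0.56827715 -0.08322232] ex [-0.14974992 -0.98872391] yaw -98.61243408322204
fin [ 34.28594119 -67.94531814] ptr [-40.37212455 -55.88510091] [-41.04845679 -31.32316885] post [-23.63551217  91.15539684] expected -17.77447418314015 86.01096465034414
plate top [-59.40588769  26.84399833] [-63.12602048 -41.53318568]
plate z-mask 156 [-224.4444582   -73.35641307] [43.26679878 29.36133399] [-60.41089728  -3.43094004]
bottle [0.60233198 0.26467294 0.17      ] [-349.07206893  -18.42646607]
jar [ 0.68131728 -0.29299438  0.085     ] [190.4789038  143.17882536]
scene fin [ 40.58065394 -67.1535848 ] ptr tip [-41.9665191  -55.15252934] post top [-24.95656379  92.39381219] plate corners [-59.33357473 -22.74896091] [-63.96881624  33.39753808] deck corners [129.54716808 -31.68932797] [128.22538237  43.15451387]
post (-18, 86) [ 0.65600291 -0.07830378]
pivot (-78, 0) [ 0.57995765 -0.00610186]
opn (np.float64(-136.3423945786919), np.float64(87.29928404531289)) [0.6750093 0.0385096]
rear (-100, 0) [0.58325214 0.01565007]
```

Emit:
servo_tool([
  [29,-35,0,1,0],
  [59,-69,0,2,0],
  [88,-104,0,3,0],
  [117,-138,0,4,0],
  [147,-173,0,5,0],
  [176,-207,0,5,0],
])

```text
t: 0.7
ee_pos: [0.3004, 0.3016, 0.2921]
tcp_rot: [-0.235, -3.133, 0.0]
contact_force: [0.5, 1.2, -0.5]
width: 0.0483
finger_force: 0.0
```

Emit:
servo_tool([
  [29,-35,0,0,0],
  [59,-69,0,0,0],
  [88,-104,0,0,0],
  [117,-138,0,0,0],
  [147,-173,0,0,0],
  [176,-207,0,0,0],
])

```text
t: 1.3
ee_pos: [0.4765, 0.0945, 0.2921]
tcp_rot: [-0.237, -3.132, -0.0]
contact_force: [-0.3, 1.1, 0.2]
width: 0.0018
finger_force: 0.0
```

Emit:
servo_tool([
  [29,-35,0,0,0],
  [59,-69,0,0,0],
  [88,-104,0,0,0],
  [117,-138,0,0,0],
  [147,-173,0,0,0],
  [177,-208,0,0,0],
  [177,-208,0,0,0],
])

```text
t: 2.0
ee_pos: [0.6546, -0.1166, 0.2895]
tcp_rot: [-0.243, -3.131, 0.001]
contact_force: [-0.2, 1.0, -1.0]
width: 0.0004
finger_force: 0.0
```

Run:
```python
from h import *
s=robot.state(); R=cv2.Rodrigues(np.array(s['tcp_rot']))[0]
print(s['t'],s['ee_pos'],G(s['ee_pos']),R.round(3).tolist(),s['width'],s['contact_force'])
```

```text
2.0 [ 0.65457863 -0.11657908  0.28952132] [20.0569884  90.32351026] [[-0.988, 0.154, -0.001], [0.154, 0.988, -0.001], [0.001, -0.001, -1.0]] 0.00041324490156926705 [-0.20041085  1.01121165 -1.03001506]
```

Emit:
servo_tool([
  [0,0,-40,0,0],
  [0,0,-80,0,0],
  [0,0,-115,0,0],
  [0,0,-140,0,0],
  [0,0,-160,0,0],
  [0,0,-175,0,0],
  [0,0,-183,0,0],
  [0,0,-183,0,0],
])

```text
t: 2.8
ee_pos: [0.6522, -0.1114, 0.1084]
tcp_rot: [-0.236, -3.131, -0.001]
contact_force: [-0.4, -0.2, 0.8]
width: 0.0003
finger_force: 0.0
```

Run:
```python
from h import *
d=cam('scene'); save(d,'s1')
s=robot.state(); print(s['ee_pos'],G(s['ee_pos']),s['contact_force'])
o,ex,ey=frame()
th=np.radians([57,66,75,84,93,102,111,117,120])
prev=None
for t in th:
    g=np.array([-78+105*np.cos(t)+29,105*np.sin(t)-1]); w=(o+ex*g[0]/1e3+ey*g[1]/1e3-s['ee_pos'][:2])*1e3; print(np.degrees(t).round(),g.round(),w.round(1))
```

```text
[ 0.65272898 -0.11165202  0.10945291] [15.46246749 87.75688601] [-0.1054885  -0.06524697  1.63308859]
57.0 [ 8. 87.] [0.4 7.3]
66.0 [-6. 95.] [10.3 20.4]
75.0 [-22. 100.] [18.1 35. ]
84.0 [-38. 103.] [23.5 50.5]
93.0 [-54. 104.] [26.4 66.8]
102.0 [-71. 102.] [26.7 83.2]
111.0 [-87.  97.] [24.5 99.6]
117.0 [-97.  93.] [ 21.5 110.1]
120.0 [-101.   90.] [ 19.7 115.3]
```

View pics/s1.png

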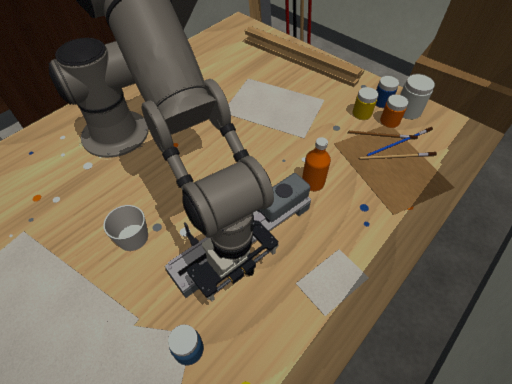

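The gripper is down beside the deck. The post, at about (250,268), is on its spring-case side, and nothing is being touched.

Emit:
servo_tool([
  [0,4,0,0,0],
  [0,7,0,0,0],
  [5,14,0,0,0],
  [10,20,0,0,0],
  [14,28,0,0,0],
  [18,35,0,0,0],
  [21,43,0,0,0],
  [23,50,0,0,0],
])

```text
t: 3.65
ee_pos: [0.6759, -0.0609, 0.1091]
tcp_rot: [-0.236, -3.133, -0.0]
contact_force: [1.5, -2.7, 0.3]
width: 0.0009
finger_force: 1.0
```

Emit:
servo_tool([
  [2,8,0,0,0],
  [3,16,0,0,0],
  [3,24,0,0,0],
  [3,33,0,0,0],
  [2,41,0,0,0],
  [1,49,0,0,0],
  [0,54,0,0,0],
  [-2,60,0,0,0],
])

```text
t: 4.45
ee_pos: [0.6735, -0.0014, 0.1093]
tcp_rot: [0.236, 3.133, 0.0]
contact_force: [0.8, -1.5, -0.2]
width: 0.0007
finger_force: 0.7
```

Run:
```python
from h import *
import pickle
d=cam('top'); save(d,'t2'); d2=cam('scene')
a=d['color'][100:280,150:400,::-1]; b=d2['color'][150:330,130:340,::-1]
cv2.imwrite('pics/c2.png',cv2.convertScaleAbs(np.hstack([cv2.resize(a,None,fx=1.7,fy=1.7),cv2.resize(b,None,fx=1.7,fy=1.7)]),alpha=1.5))
s=robot.state(); print(s['ee_pos'],G(s['ee_pos']),s['contact_force'])
```

```text
[ 0.67320881 -0.00077169  0.10920758] [-97.2344147   91.40146832] [-0.38616546 -0.26242254  0.514765  ]
```

View pics/c2.png

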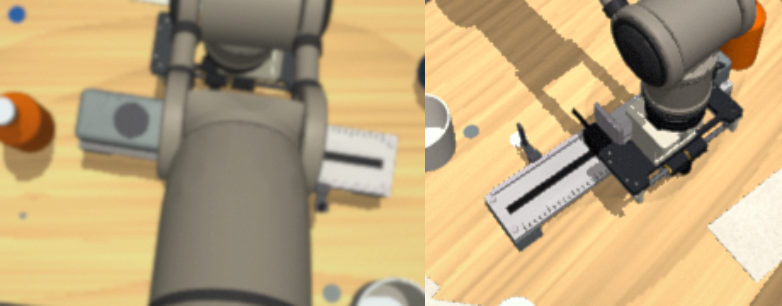

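The top view is blocked by the arm. The scene view shows the gripper past the plate, and the 1.5–2.7 N of drag fits pushing the post. I'll push a little further, towards the stop.

Emit:
servo_tool([
  [-1,3,0,0,0],
  [-2,6,0,0,0],
  [-2,6,0,0,0],
])

```text
t: 4.85
ee_pos: [0.6715, 0.0045, 0.1092]
tcp_rot: [-0.236, -3.133, -0.0]
contact_force: [-0.8, -0.2, 1.0]
width: 0.0007
finger_force: 0.1
```

Emit:
servo_tool([
  [-1,2,0,0,0],
  [-2,4,0,0,0],
  [-2,4,0,0,0],
])

```text
t: 5.15
ee_pos: [0.6695, 0.0085, 0.1092]
tcp_rot: [-0.236, -3.133, -0.0]
contact_force: [0.8, -0.5, 0.3]
width: 0.0005
finger_force: 0.3
```

Emit:
servo_tool([
  [1,-5,0,0,0],
  [2,-14,0,0,0],
  [2,-14,30,0,0],
  [2,-14,70,0,0],
  [2,-14,110,0,0],
  [2,-14,150,0,0],
  [2,-14,150,0,0],
])

```text
t: 5.85
ee_pos: [0.6738, -0.0067, 0.2665]
tcp_rot: [0.236, 3.121, -0.001]
contact_force: [0.9, 0.5, 1.5]
width: 0.0001
finger_force: 0.0
```

Run:
```python
from h import *
s=robot.state(); print(s['ee_pos'],s['t'])
d=cam('scene'); P=cloud(d); w=cam('wrist'); save(w,'w3')
g=G(P); m=(P[...,2]>.03)&(P[...,2]<.08)&(g[...,1]>60)&(g[...,1]<130)&(g[...,0]>-190)&(g[...,0]<60)
dark=d['color'].max(-1)<80
m&=dark
print(m.sum()); q=g[m]; print(np.median(q,0),q.min(0),q.max(0)); top=m&(P[...,2]>.066); print('top',top.sum(),np.median(g[top],0))
mm=np.median(g[top],0) if top.sum() else np.median(q,0); print('catch',np.arctan2(mm[1],mm[0]+78)-np.radians(55))
```

```text
[ 0.67375972 -0.00671312  0.26645667] 5.85
107
[-128.7601949    97.30527678] [-141.27478962   85.86064988] [-122.61382254  103.94579945]
top 50 [-131.98325923   94.93010095]
catch 1.127924238345124
```

Emit:
servo_tool([
  [-30,8,0,0,0],
  [-60,16,0,0,0],
  [-88,23,0,0,0],
  [-88,23,0,0,0],
  [-88,23,0,0,0],
])

```text
t: 6.45
ee_pos: [0.5834, 0.0171, 0.2583]
tcp_rot: [-0.236, -3.131, -0.0]
contact_force: [1.0, -0.2, 0.4]
width: 0.0001
finger_force: 0.0
```

Run:
```python
from h import *
s=robot.state(); print(s['ee_pos'],G(s['ee_pos']))
d=cam('scene'); P=cloud(d); g=G(P); z=P[...,2]
m=(abs(g[...,1])<24)&(g[...,0]>-200)&(g[...,0]<-40)
c=m&(z>.06)&(z<.1); print('front face of case x max',[np.percentile(g[...,0][c&(g[...,0]<-110)],[50,90,98])])
p=m&(z>.105)&(z<.125)&(g[...,0]>-90); print('plate top',p.sum(),np.percentile(g[p],[5,50,95],axis=0))
c=(z>.095)&(z<.11)&(abs(g[...,1])<50)&(g[...,0]>-300)&(g[...,0]<-120); print('case top',np.percentile(g[c],[2,50,98],axis=0))
```

```text
[0.58335864 0.01707566 0.25831742] [-101.42545839   -0.10818273]
front face of case x max [array([-153.75156234, -139.81193952, -138.7518742 ])]
plate top 77 [[-62.42559207 -21.84832273]
 [-57.77294253  -1.27079716]
 [-55.39138468  20.35212389]]
case top [[-268.79615731  -22.49657329]
 [-202.42608174    7.56546516]
 [-143.36911544   34.8850258 ]]
```

Emit:
servo_tool([
  [0,0,-40,0,0],
  [0,0,-80,0,0],
  [0,0,-105,0,0],
  [0,0,-120,0,0],
  [0,0,-130,0,0],
  [0,0,-130,0,0],
])

```text
t: 7.1
ee_pos: [0.5836, 0.017, 0.1274]
tcp_rot: [-0.237, -3.13, -0.0]
contact_force: [0.8, 0.6, -0.1]
width: 0.0003
finger_force: 0.0
```

Emit:
servo_tool([
  [-1,-6,0,0,0],
  [-2,-12,0,0,0],
  [-3,-18,0,0,0],
  [-4,-23,0,0,0],
  [-4,-28,0,0,0],
  [-4,-28,0,0,0],
])

```text
t: 7.7
ee_pos: [0.5797, -0.0109, 0.1301]
tcp_rot: [0.237, 3.132, 0.001]
contact_force: [-0.1, 3.7, 1.8]
width: 0.0001
finger_force: 1.7
```

Emit:
servo_tool([
  [-1,-6,0,0,0],
  [-2,-12,0,0,0],
  [-3,-18,0,0,0],
  [-4,-24,0,0,0],
  [-5,-31,0,0,0],
  [-6,-38,0,0,0],
  [-7,-45,0,0,0],
  [-7,-45,0,0,0],
])

```text
t: 8.5
ee_pos: [0.5726, -0.0556, 0.13]
tcp_rot: [0.237, 3.132, 0.002]
contact_force: [-1.5, 5.0, 4.3]
width: 0.0006
finger_force: 2.9
```

Run:
```python
from h import *
import pickle
s=robot.state(); print(s['t'],s['ee_pos'],G(s['ee_pos']),s['contact_force'])
d=cam('top'); d2=cam('scene'); w=cam('wrist'); pickle.dump((d,d2,w),open('p4.pkl','wb'))
a=d['color'][150:250,290:390,::-1]; b=d2['color'][200:300,160:260,::-1]
r=lambda x:cv2.resize(x,(390,390),interpolation=cv2.INTER_CUBIC)
cv2.imwrite('pics/c4.png',cv2.convertScaleAbs(np.hstack([r(a),r(b)]),alpha=1.7))
```

```text
8.5 [ 0.57262651 -0.05557409  0.13002163] [-27.98777763   0.15999325] [-1.50881963  5.0482742   4.31642824]
```

View pics/c4.png

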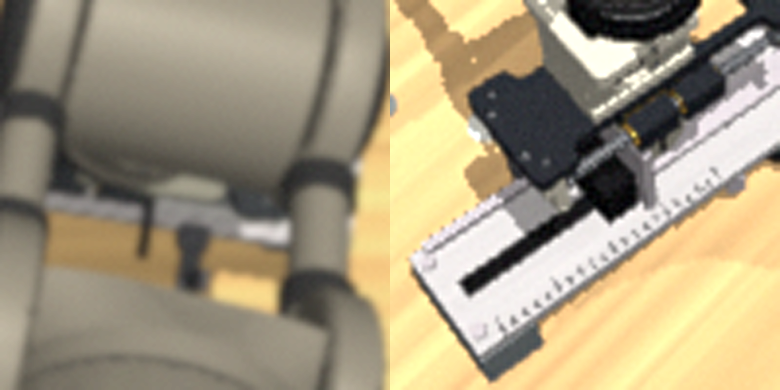

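Left half: the pointer tip is at about (143,255) and the fin at (192,260), both visible through the arm gap. Right half: the plate is pushing the rider. Next I measure pixel profiles.

Run:
```python
from h import *
import pickle
d0=pickle.load(open('top0.pkl','rb')); d,d2,w=pickle.load(open('p4.pkl','rb'))
g0=d0['color'].astype(int).sum(-1)//3; g=d['color'].astype(int).sum(-1)//3
print('fin t0 rows 206-228, cols 330-350'); 
for v in range(208,228): print(v,g0[v,330:352])
print('now'); 
for v in range(202,226): print(v,g[v,322:352])
P=cloud(d0)
print((P[214:227:2,334:346,2]*1000).round().astype(int))
s0=pickle.load(open('scene0.pkl','rb'));gs=s0['color'].astype(int).sum(-1)//3
print('scene');
for v in range(219,236): print(v,gs[v,178:196])
```

```text
fin t0 rows 206-228, cols 330-350
208 [ 64  66  71  74  73  66  59  57  58  61  65  68  75  83  95 103 109 113
 114 115 114 115]
209 [ 67  67  68  66  60  51  48  52  53  53  54  55  58  66  77  87  94  99
 101 102 102 105]
210 [70 69 69 66 58 48 47 51 52 54 53 50 53 58 64 71 76 79 78 78 81 85]
211 [71 71 70 69 60 49 48 51 52 52 52 51 52 56 62 66 67 67 65 67 68 73]
212 [71 71 71 69 62 49 46 48 50 50 51 51 51 57 64 68 70 68 68 68 69 70]
213 [70 71 71 68 63 52 46 46 47 48 48 48 52 59 65 70 72 70 71 71 72 71]
214 [70 69 69 69 66 57 50 48 48 47 47 48 53 60 67 69 69 69 70 69 69 69]
215 [68 67 67 68 65 58 52 49 49 50 50 52 56 63 66 68 67 67 67 68 68 68]
216 [67 66 66 66 63 58 51 51 51 51 52 55 60 64 66 66 67 65 66 66 67 66]
217 [69 66 65 64 61 56 49 49 50 49 52 55 61 64 66 65 64 65 65 65 64 65]
218 [72 66 65 64 59 54 51 48 46 45 48 52 59 63 66 67 68 68 66 65 64 65]
219 [73 66 64 64 58 53 48 43 36 35 37 47 56 64 73 77 79 79 75 71 69 68]
220 [74 67 65 64 58 50 44 38 31 24 29 41 54 69 83 90 93 92 88 83 81 80]
221 [ 73  67  66  63  58  49  43  33  24  25  28  39  56  75  90  98 100  99
  97  9
[... 4112 characters left out ...]
27 [124 124 124 123 126 135 134  49  15  26  74 119 121 121 122 124 125 125]
228 [125 125 124 128 139 150 149  69  19  23  64 121 121 123 123 125 124 125]
229 [124 123 134 149 150 152 153  93  30  18  48 129 126 124 124 124 123 125]
230 [123 124 143 150 150 152 150 122  39  16  29  91 129 125 126 125 125 126]
231 [122 126 149 151 150 151 153 147  58  16  30  87 127 126 123 126 125 124]
232 [122 130 151 151 151 151 153 150  87  27  20  43  99 125 125 125 124 123]
233 [123 126 149 150 150 150 153 147  69  22  19  24  65 122 126 126 120 120]
234 [122 122 136 147 151 147 150 130  56  27  17  23  40  89 120 125 121 120]
235 [121 119 120 127 144 107 145 144  63  42  25  23  39  53  84 116 120 119]
```

Run:
```python
from h import *
import pickle
d0=pickle.load(open('top0.pkl','rb')); d,d2,w=pickle.load(open('p4.pkl','rb'))
for n,D in(('t0',d0),('now',d)):
    P=cloud(D); g=G(P); z=P[...,2]
    f=(z>.102)&(z<.116)&(g[...,0]>20)&(g[...,0]<60)&(g[...,1]<-55)&(g[...,1]>-80)
    v,u=np.nonzero(f); print(n,'fin',f.sum(),u.min() if len(u) else 0,u.max() if len(u) else 0,g[f].mean(0),g[f].min(0),g[f].max(0), G(ray(D,u.mean(),v.mean(),.108)))
    p=(z>.07)&(z<.095)&(g[...,0]>-60)&(g[...,0]<28)&(g[...,1]<-30)&(g[...,1]>-62)
    v,u=np.nonzero(p); print(n,'ptr',p.sum()); 
    for vv in np.unique(v): 
        s=u[v==vv]; print(vv,s,(z[vv,s]*1000).round(),g[vv,s].mean(0).round(1))
for n,D in(('s0',pickle.load(open('scene0.pkl','rb'))),('s now',d2)):
    P=cloud(D); g=G(P); z=P[...,2]
    f=(z>.102)&(z<.112)&(g[...,0]>20)&(g[...,0]<60)&(g[...,1]<-55)&(g[...,1]>-80)
    print(n,'fin',f.sum(),g[f].mean(0) if f.any() else '')
    p=(z>.074)&(z<.09)&(g[...,0]>-60)&(g[...,0]<28)&(g[...,1]<-40)&(g[...,1]>-62); print(n,'ptr',p.sum(),g[p].mean(0) if p.any() else '')
```

```text
t0 fin 18 341 343 [ 40.75545782 -68.08702679] [ 38.19643994 -73.35641307] [ 43.26679878 -62.77374884] [ 40.73135974 -68.0967379 ]
t0 ptr 39
198 [303 304] [83. 85.] [-40.7 -30.4]
199 [303 304] [84. 84.] [-40.4 -32.5]
200 [302 303 304] [75. 87. 82.] [-41.  -34.5]
201 [302 303 304] [84. 83. 87.] [-40.9 -36.8]
202 [302 303 304] [83. 83. 86.] [-40.6 -38.9]
203 [302 303 304] [84. 83. 84.] [-40.3 -40.9]
204 [302 303 304] [83. 86. 84.] [-40. -43.]
205 [302 303] [82. 86.] [-40.8 -45.3]
206 [302 303] [83. 87.] [-40.5 -47.4]
207 [301 302 303] [83. 85. 85.] [-41.2 -49.6]
208 [301 302 303] [81. 83. 87.] [-40.9 -51.6]
209 [301 302 303] [84. 83. 88.] [-40.7 -53.7]
210 [301 302 303] [82. 83. 84.] [-40.2 -55.7]
211 [301 302 303] [82. 83. 84.] [-39.9 -57.8]
212 [302] [81.] [-39.5 -59.7]
now fin 18 341 343 [ 40.91910314 -68.04941502] [ 38.46917147 -73.33258622] [ 43.86401627 -62.75401322] [ 40.73135974 -68.0967379 ]
now ptr 38
203 [327 328 329] [83. 83. 84.] [ 11.3 -33.1]
204 [327 328 329] [82. 86. 85.] [ 11.5 -35.3]
205 [327 328 329] [85. 83. 84.] [ 11.8 -37.3]
206 [327 328 329] [85. 86. 82.] [ 12.  -39.4]
207 [326 327 328] [76. 86. 85.] [ 10.6 -41.6]
208 [327 328] [84. 87.] [ 11.4 -43.8]
209 [326 327 328] [82. 86. 83.] [ 10.9 -45.9]
210 [326 327 328] [85. 83. 86.] [ 11.1 -48. ]
211 [326 327 328] [83. 82. 83.] [ 11.6 -50. ]
212 [326 327 328] [83. 86. 84.] [ 11.7 -52.1]
213 [326 327 328] [84. 81. 83.] [ 12.2 -54.1]
214 [325 326 327] [78. 84. 84.] [ 10.5 -56.4]
215 [325 326 327] [80. 84. 83.] [ 10.7 -58.5]
s0 fin 12 [ 41.59260656 -63.64775627]
s0 ptr 17 [-39.35832828 -47.98322124]
s now fin 0 
s now ptr 0
```

Emit:
servo_tool([
  [-1,-6,0,0,0],
  [-2,-12,0,0,0],
  [-3,-18,0,0,0],
  [-4,-24,0,0,0],
  [-4,-24,0,0,0],
])

```text
t: 9.15
ee_pos: [0.5688, -0.0793, 0.13]
tcp_rot: [0.237, 3.132, 0.002]
contact_force: [0.5, 6.3, 3.9]
width: 0.0006
finger_force: 3.5
```

```bash
cat > m.py <<'E'
from h import *
s=robot.state(); print(s['t'],s['ee_pos'],G(s['ee_pos']),s['contact_force'])
for D in (cam('top'),cam('top')):
    P=cloud(D); g=G(P); z=P[...,2]
    f=(z>.102)&(z<.116)&(g[...,0]>20)&(g[...,0]<60)&(g[...,1]<-60)&(g[...,1]>-80)
    p=(z>.076)&(z<.092)&(g[...,0]>-60)&(g[...,0]<55)&(g[...,1]<-42)&(g[...,1]>-58)
    print('fin',f.sum(),g[f].mean(0),'ptr',p.sum(),g[p].mean(0),g[p].min(0),g[p].max(0))
save(D,'m_%d'%(s['t']*100))
E
python3 m.py
```

```text
9.15 [ 0.5687917  -0.07926728  0.12999113] [-3.98750014 -0.08352007] [0.50625338 6.33221257 3.93172028]
fin 15 [ 40.54462149 -67.10381872] ptr 24 [ 34.86736433 -49.71145208] [ 32.77229996 -57.31061931] [ 37.98922881 -42.44586175]
fin 15 [ 40.58803883 -67.09509238] ptr 22 [ 34.99709217 -50.01127979] [ 32.80729303 -57.31123754] [ 37.99016072 -42.12684102]
```

Emit:
servo_tool([
  [-0.5,-3,0,0,0],
  [-0.8,-5.5,0,0,0],
  [-0.8,-5.5,0,0,0],
  [-0.8,-5.5,0,0,0],
])

```text
t: 9.65
ee_pos: [0.568, -0.0843, 0.13]
tcp_rot: [0.236, 3.132, 0.002]
contact_force: [-0.7, 7.0, 4.3]
width: 0.0005
finger_force: 4.0
```

```bash
python3 m.py
```

```text
9.65 [ 0.56803237 -0.0842638   0.13003856] [ 1.06639604 -0.08606069] [-0.68518857  6.98068811  4.31319692]
fin 12 [ 40.49197771 -66.08306473] ptr 22 [ 39.88350535 -49.91958068] [ 37.45406216 -56.38627332] [ 43.19603518 -43.28492826]
fin 12 [ 40.48297928 -66.08409326] ptr 22 [ 39.75477145 -49.96595748] [ 36.88996672 -56.46925955] [ 42.91770498 -43.51797223]
```

Emit:
servo_tool([
  [0.5,3,0,0,0],
  [1,8,0,0,0],
  [2,14,0,0,0],
  [3,20,0,0,0],
  [4,26,0,0,0],
  [5,32,0,0,0],
  [6,38,0,0,0],
  [6.5,44,0,0,0],
])

```text
t: 10.55
ee_pos: [0.5749, -0.0407, 0.1299]
tcp_rot: [0.236, 3.131, 0.0]
contact_force: [2.5, 4.2, 3.1]
width: 0.0005
finger_force: 2.3
```

Emit:
servo_tool([
  [1,6,0,0,0],
  [2,12,0,0,0],
  [3,18,0,0,0],
  [4,24,0,0,0],
  [5,30,0,0,0],
  [5.5,35,0,0,0],
  [6,40,0,0,0],
  [6.5,44,0,0,0],
])

```text
t: 11.35
ee_pos: [0.5805, 0.0029, 0.1289]
tcp_rot: [-0.236, -3.132, 0.001]
contact_force: [-0.4, 0.3, -0.5]
width: 0.0006
finger_force: 0.0
```

Emit:
servo_tool([
  [0.5,4,0,0,0],
  [1,8,0,0,0],
  [2,12,0,0,0],
  [2,12,0,0,0],
])

```text
t: 11.75
ee_pos: [0.5829, 0.0151, 0.1292]
tcp_rot: [-0.236, -3.133, -0.0]
contact_force: [0.0, 0.1, 1.1]
width: 0.0004
finger_force: 0.0
```

```bash
python3 m.py
```

```text
11.75 [0.58285436 0.01513321 0.12918092] [-99.42939551  -0.31590022] [0.01004636 0.13657505 1.05226945]
fin 17 [ 40.87945661 -68.37167372] ptr 21 [ 40.06656203 -49.88368506] [ 37.81049604 -56.52639832] [ 43.13280188 -43.2218617 ]
fin 18 [ 40.67592708 -68.1093552 ] ptr 22 [ 39.84765918 -49.92880136] [ 37.66937078 -56.55424353] [ 42.9445273  -43.23647366]
```

Next I lift clear, then check everything.

Emit:
servo_tool([
  [0,0,20,0,0],
  [0,0,60,0,0],
  [0,0,100,0,0],
  [0,0,140,0,0],
  [-40,0,150,0,0],
  [-80,0,150,0,0],
  [-120,0,150,0,0],
  [-120,0,150,0,0],
])

```text
t: 12.65
ee_pos: [0.4581, 0.0151, 0.279]
tcp_rot: [-0.236, -3.129, -0.0]
contact_force: [0.4, 0.2, 0.4]
width: 0.0003
finger_force: 0.0
```

```bash
python3 m.py
python3 - <<'E'
from h import *
for n in('scene','top'):
    d=cam(n); P=cloud(d); g=G(P); z=P[...,2]
    p=(z>.108)&(z<.124)&(abs(g[...,1])<26)&(g[...,0]>-100)&(g[...,0]<60); print('plate',p.sum(),np.median(g[p],0))
    t=(z>.06)&(z<.08)&(g[...,1]>60)&(g[...,1]<130)&(g[...,0]>-190)&(g[...,0]<60)&(d['color'].max(-1)<90)
    m=np.median(g[t],0); print('post',t.sum(),m,'catch',np.arctan2(m[1],m[0]+78)-np.radians(55))
    save(d,'end_'+n)
E
```

```text
12.65 [0.45812572 0.01506831 0.27900815] [ -80.68712503 -123.62836601] [0.44573533 0.18629443 0.37437265]
fin 0 [nan nan] ptr 18 [ 39.75059691 -48.66734189] [ 37.45318454 -54.48579337] [ 42.77666374 -43.23002424]
fin 0 [nan nan] ptr 10 [ 39.33980774 -46.48007078] [ 37.63758957 -50.15140888] [ 41.90218405 -43.34029835]
plate 75 [-58.25591712  -0.11888802]
post 59 [-130.40129865   95.41196226] catch 1.1131024846472195
plate 105 [-60.21962466  -0.23206303]
post 70 [-133.59270449   87.362342  ] catch 1.1775821276140392m.py:7: RuntimeWarning: Mean of empty slice.
  print('fin',f.sum(),g[f].mean(0),'ptr',p.sum(),g[p].mean(0),g[p].min(0),g[p].max(0))
  ret = um.true_divide(
```

View pics/end_scene.png

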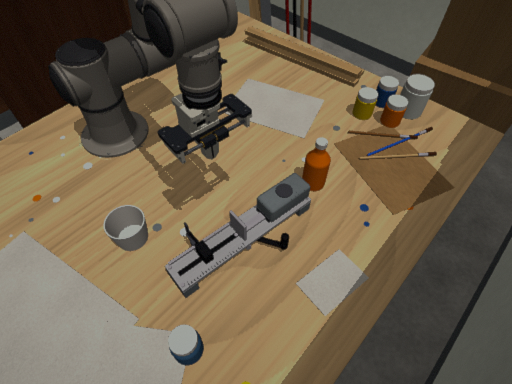

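The plate is home at (240,222), the rider's pointer is at the fin near (190,235), the catch post is swung over at (285,241), and the bystanders have not moved. I'm handing in.

```bash
python3 -c "
from station import order
print(order.sign_off())"
```

```text
the job is handed in; nothing more can be done
None
```

The job is handed in: by the camera measurements the catch is open at about 1.1 rad, the rider's pointer is within about 1 mm of the index fin, the tongue is home and nothing else was moved; no verdict was returned at hand-in.

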